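Clamp the chain tensioner in its fixture and hold its cage arm wound to the stop

ROBOT

A 6-joint arm with a two-finger parallel gripper is mounted at the origin on a cart in front of the work surface, level with it; the furniture and walls round the work are solid. World frame = base frame: x ahead of the robot, y to its left, z up, the work surface at z = 0. Lengths are in m, angles in degrees, forces in N, time in s.
With the tool pointing down it reaches from about 0.3 to 1 m from the base axis. Payload 5.1 kg.
Tool frame: the origin (TCP) lies midway between the tips of the shut fingers; the grasp point (between the pads) lies robot.tcp_to_grasp behind it (robot.tcp_to_grasp is the distance from the TCP to the grasp point, in m); z points along the fingers, y is the line along which they close (so a half turn about z gives the same grasp; the last joint's range is limited). The gripper opens to 95 mm and grips with 3 to 60 N. Pads are 20 mm wide; open, the fingers measure 119 mm over their backs; the gripper's body (75 mm by 180 mm) begins 59 mm behind the grasp point.
Start: joints at [62.876, 7.093, 94.555, -0, 78.352, -4.733], TCP at [0.248, 0.601, 0.215] pointing down, gripper open.
Joint ranges: [-149.61, 149.61], [-58.7, 133.49], [1.44, 155.28], [-77.14, 257.14], [18.33, 153.61], [-166.67, 166.67]. Speed limits (degrees/s): [147.25, 147.25, 180, 180, 180, 180].

INTERFACE

Orientations are given as a 3x3 rotation matrix whose columns are the frame's x, y, z axes.
In Python, from workcell import get_state, viewer, job, robot gives the robot as it stands.
- The arm moves only by the shell command python3 -m crank 'ROWS' [FORCE]. ROWS is text: rows parted by semicolons, each of 7 numbers parted by spaces: the shift along the world's x, y, z in mm, then the turn, a rotation vector about the world's x, y, z in rad, then the opening, from 0 (shut) to 1 (fully open). A call has 1 to 5 rows; each row shifts and turns the commanded pose from where the row before left it; what a row does not reach is not made up. A row lasts 1/8 s, in which the tool goes at most 62.5 mm and 10.7 degrees, less where a joint would pass 70% of its speed; a pose out of reach is approached as far as the arm can. A call is refused whole if a number of a shift passes 62.5 or a number of a turn 0.188, either way. A call with a gripper value outside its range is refused whole. The fingers move at their own pace and stop on an object; FORCE is the grip in N (left out, the last holds). Time passes only in rows, so rows that do not move let the fingers close. It gives the time, the measured TCP pose, the force, the opening and the grip force at its end, in the units of the state.
- get_state(): the state, without advancing time (a new reading comes with each control period).
- viewer.camera(name): name is "scene" or "top" or "wrist"; returns a dict with "img" (400x640x3 uint8, red, green, blue), "range_z" (400x640 float32, m along the optical axis (not along the pixel's ray), 0 where there is no reading), "fx", "fy", "cx", "cy" (pixels), "D" ([k1, k2, p1, p2, k3] as OpenCV has them; the pictures are not rectified), "pose" (4x4, takes a point from camera to world coordinates); the wrist camera has in their place "T_tool_cam" (4x4, takes a point from camera to tool coordinates, whose origin is the TCP and whose axes are the flange's). Camera axes: x right, y down, z forward; pixel columns grow to the right and rows downward; lengths in m; the calibration is good to about 2 mm. A picture is of the moment at which its call begins: read the wrist's pose just before it.
- job.sign_off(): hands the job in; it is judged then, once.
The state is a dict: "time": time; "qpos": joint angles; "joint_velocities": joint speeds; "joint_efforts": joint torques, N m; "tool_pos": TCP position; "tool_rot": TCP orientation; "force": force on the tool from outside, world axes, zero at the start; "torque": the same for the moment, N m; "opening": finger opening in m; "grip_force": force on a finger pad.
Only numpy, scipy, OpenCV 4.12 (cv2) and the standard library are available. Lean on these libraries where they do the work, as an engineer would, in place of code of your own. Each camera call takes 0.05 s, during which the arm holds its last target. There are 200 camera calls.

TASK

The spring-loaded chain tensioner sits loose in the channel of the bench fixture. First slide the fixture's jaw along so that it pushes the tensioner's block fully home against the end wall and bears firmly on it, and leave the jaw shut; then swing the cage arm, which has an upright stud at its tip, against its spring towards the end wall as far as its stop, and finish while still holding it there, wound, without letting go. Leave the tools and the nut lying round the fixture alone.

Things in the scene. Friction and masses are not known exactly. Their poses are not given: they have to be found in the camera images.
- stand: Fixture fixed to the bench: metal base plate 150 (x) x 250 (y) x 12 mm with a channel along y between two dark lipped rails (top 30 mm, 91 mm wide outside, 48 mm between lips). A 15 mm end wall (top 36 mm) closes the +y end, inner face at y = +85 mm; the jaw is at the -y end. Origin: centre of the plate's underside on the bench. Position and yaw vary.
- jaw: Steel jaw in the channel, 44 wide x 66 long x 27 mm, face up to 35 mm above the channel floor. Slides only along the fixture's y: +y shuts it. Origin: on the channel floor (z 12 mm) under its front face; axes as the fixture's. Starts at fixture y -40 to -28 mm, 15 to 40 mm short of the tensioner; about +5 mm when the tensioner is home.
- jaw_post (a point): Middle of the jaw's upright round handle post: 16 mm diameter (19 mm rim on top), 39 to 86 mm above the bench, this point 69 mm up, 50 mm behind the jaw face on the channel's centre line. Jaw friction 4 N, it stays where it is left; pushing needs up to 12 N until the tensioner is home, then press to about 20 N in all to bear firmly.
- unit: Chain tensioner, about 0.8 kg, loose: foot 60 (x) x 80 (y) x 10 mm under the rail lips with 1.5 mm side play, 2 mm above; block 44 x 80 mm on it up to 35 mm; cage arm pivoted at its centre. Origin: centre of the foot's underside, on the channel floor; axes as the fixture's. Home with its +y end on the end wall: origin at fixture y = +45 mm; starts 5 to 18 mm short.
- unit_rear (a point): Centre of the block's rear (-y) end face, where the jaw bears: 40 mm behind the unit's origin along -y, 22 mm above its underside.
- cage_arm (a joint): Angle of the cage arm about its vertical pivot (rad). 0 = at rest, arm along the fixture's -x; grows clockwise seen from above (tip goes from -x towards +y, the end-wall side); 1.10 = hard on its stop. A spring drives it back to 0: about 3.5 N at the stud at the start, 8 N at the stop.
- cage_pivot (a point): On the vertical pivot axis of the cage arm, level with cage_stud (95 mm above the bench).
- cage_stud (a point): Middle of the upright round stud at the arm's tip: 14 mm diameter, 73 to 113 mm above the bench (20 mm collar up to 76 mm), this point 95 mm up, 90 mm from the pivot axis. The arm is two plates, 22 mm across their round ends, 55 to 73 mm above the bench, with two toothed wheels about 35 mm across between them.
- spanner_1: Bystander, lies on the bench beside the fixture, to be left alone: combination spanner, 32 x 168 x 6 mm. Origin: centre of its underside.
- nut_1: Bystander, lies on the bench beside the fixture, to be left alone: hexagon nut, 19 x 22 x 9 mm. Origin: centre of its underside.
- screwdriver_green: Bystander, lies on the bench beside the fixture, to be left alone: screwdriver, 30 x 201 x 32 mm. Origin: centre of its underside.
There are look-alikes about, which are no part of the job. What is shaped like the unit but black, green or turquoise is not meant.

How it is judged (in metres and radians):
On the way, in this order (a step that is already met when the one before it is completed fails the run):
1. the jaw bears on the tensioner's block with more than 4 N while the block is home on the end wall (within 2.5 mm) (y of unit in the frame of stand above 0.0425 m and y of unit_rear in the frame of jaw below 0.0025 m and contact force between jaw and unit above 4 N), for 0.2 s.
2. the cage arm is wound to its stop (within 0.07 rad) by the fingers (value of joint cage_arm above 1.03 rad and contact force between the fingers and unit above 1 N), for 0.2 s.
At the end, for the whole second after the job is handed in: The fingers are still holding the cage arm (contact over 1 N) at its stop, joint above 1.03 of 1.10 rad; the tensioner is home within 2.5 mm of the end wall and at rest, and the jaw is still shut on it (gap under 2.5 mm) (all of step 2 and y of unit in the frame of stand above 0.0425 m and y of unit_rear in the frame of jaw below 0.0025 m and linear speed of unit below 0.02 m/s); the arm keeps its last pose, push and grip.
It fails at once if the spanner is moved more than 30 mm (distance of spanner_1 from where it was at the start of the episode above 0.03 m).
It fails at once if the nut is moved more than 30 mm (distance of nut_1 from where it was at the start of the episode above 0.03 m).
It fails at once if the screwdriver is moved more than 30 mm (distance of screwdriver_green from where it was at the start of the episode above 0.03 m).
It also fails if it takes over 42 s, if anything falls off the work surface, if the arm or the gripper's body presses on something with over 40 N, if the wrist force passes 120 N, or if a joint passes its speed limit or range.

## Working session

There is one attempt and no reset: what is moved stays moved. The work goes in short steps, Python scripts to look and compute and a shell command to move; the robot and the scene stay as the last step left them, time stands still between calls to the robot, and variables do not carry over. Pictures are saved under pics/ and viewed, at most 10 in all, crops included, and the job is handed in when it is done.

```bash
ls; mkdir -p pics
python3 - <<'E'
from workcell import get_state, viewer, job, robot
import cv2,numpy as np
s=get_state();print(s, robot.tcp_to_grasp)
for n in("top","scene"):
    c=viewer.camera(n);np.savez(f"pics/{n}0.npz",**c);cv2.imwrite(f"pics/{n}0.png",c["img"][:,:,::-1]);print(n,c["fx"],c["cx"],c["cy"],c["D"],c["pose"])
a=cv2.imread("pics/top0.png")
E
```

```text
pics
{'time': 0.0, 'qpos': array([ 6.28762635e+01,  7.13309564e+00,  9.46345564e+01, -1.81515170e-03,
        7.83508897e+01, -4.73335938e+00]), 'joint_velocities': array([ 0.03590117, -0.10214182,  0.02416977,  0.03031228,  0.03991461,
       -0.05615495]), 'joint_efforts': array([-8.79487779e-04, -4.17598486e+01, -3.59935713e+01,  7.73516740e-02,
        4.92287718e-02, -1.72996452e-04]), 'tool_pos': array([0.2473424 , 0.60040229, 0.21338667]), 'tool_rot': array([[-9.24612407e-01,  3.80908203e-01, -9.15642957e-04],
       [ 3.80909277e-01,  9.24610555e-01, -1.85555318e-03],
       [ 1.39817717e-04, -2.06444439e-03, -9.99997859e-01]]), 'force': array([-0.30054118, -0.54207986,  0.76228545]), 'torque': array([ 0.01693623,  0.00944728, -0.01189193]), 'grip_force': 0.0, 'opening': 0.09492611291119331} 0.0188
top 373.164596706408 317.3757543290189 195.35454018040792 [0.02191169 0.         0.         0.         0.        ] [[-0.02606711 -0.99097228  0.13150839  0.42895192]
 [-0.99910568  0.03020734  0.0295863   0.00929977]
 [-0.03329172 -0.13061955 -0.99087345  1.03291919]
 [ 0.          0.          0.          1.        ]]
scene 408.50025722881816 322.52145755902467 197.63295150784265 [0.03104694 0.         0.         0.         0.        ] [[ 0.80565329 -0.41469206  0.42302869  0.12997164]
 [-0.59204647 -0.5878834   0.55124774 -0.52434306]
 [ 0.02009348 -0.6945672  -0.71914717  0.76639962]
 [ 0.          0.          0.          1.        ]]
```

View pics/top0.png

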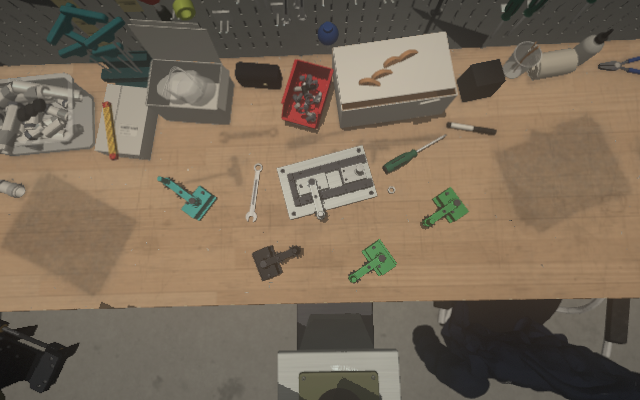

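View pics/scene0.png

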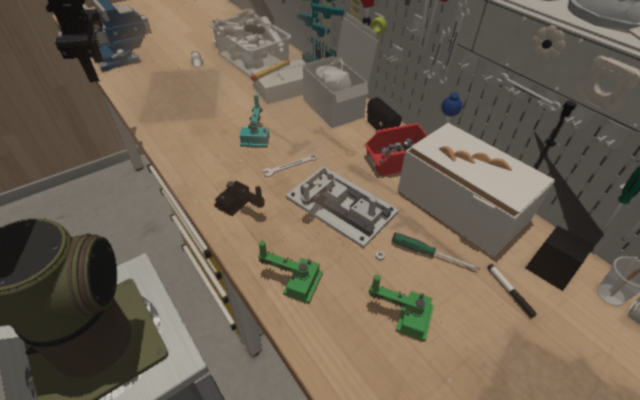

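Candidates for the tensioner, in top-view pixels: the silver one in the fixture at (318,190), turquoise (190,198), black (275,262), green (373,262) and green (445,208). By the description I choose the silver one in the fixture channel. Next I check it in one close crop and measure.

```bash
cat > h.py <<'E'
import numpy as np,cv2
def world(c,pose):
    h,w=c["range_z"].shape;u,v=np.meshgrid(np.arange(w),np.arange(h))
    K=np.array([[c["fx"],0,c["cx"]],[0,c["fy"],c["cy"]],[0,0,1]],float)
    p=cv2.undistortPoints(np.stack([u,v],-1).reshape(-1,1,2).astype(float),K,np.array(c["D"],float)).reshape(h,w,2)
    P=np.dstack([p,np.ones((h,w))])*c["range_z"][...,None]
    return P@pose[:3,:3].T+pose[:3,3]
def fix(z="pics/top0.npz"):pass
E
python3 - <<'E'
from h import *
c=dict(np.load("pics/top0.npz"));W=world(c,c["pose"])
z=W[...,2];roi=np.zeros(z.shape,bool);roi[135:230,265:390]=1
hsv=cv2.cvtColor(c["img"],cv2.COLOR_RGB2HSV)
m=(roi&(z>.006)&(W[...,0]>0)).astype(np.uint8)
n,l,st,ce=cv2.connectedComponentsWithStats(m);k=1+np.argmax(st[1:,4]);m=l==k
pl=m&(z<.045)
r=cv2.minAreaRect(W[pl][:,:2].astype(np.float32));print("plate",r,st[k])
print("bench z",np.median(z[230:245,300:340]))
a=c["img"][135:230,265:390,::-1];a=cv2.resize(a,None,fx=6,fy=6,interpolation=cv2.INTER_CUBIC)
cv2.imwrite("pics/crop0.png",a)
for (lo,hi) in((.05,.078),(.078,.1),(.1,.13)):
    q=m&(z>lo)&(z<hi);n,l,st,ce=cv2.connectedComponentsWithStats(q.astype(np.uint8))
    for i in range(1,n):print(lo,ce[i],st[i,4],W[l==i].mean(0).round(4))
for n in ("screwdriver",):
    pass
E
```

```text
plate ((0.6020585298538208, 0.014340639114379883), (0.15012148022651672, 0.2502371668815613), 13.553970336914062) [ 277  145  101   75 4897]
bench z 0.0006205914987891248
0.05 [357.6 171.5] 10 [ 0.618  -0.0695  0.0622]
0.05 [308.5 176.5] 2 [0.6109 0.061  0.0509]
0.05 [311. 176.] 1 [0.6121 0.0543 0.0506]
0.05 [317.5 176.5] 2 [0.61   0.037  0.0514]
0.05 [301. 179.] 1 [0.6049 0.0813 0.0501]
0.05 [316.05279503 197.95652174] 322 [0.5501 0.0417 0.0708]
0.05 [323. 178.] 1 [0.6054 0.0224 0.0518]
0.05 [298.66666667 181.        ] 3 [0.5995 0.0876 0.0508]
0.05 [302.5 181.5] 2 [0.5977 0.0774 0.0514]
0.05 [319. 180.] 1 [0.6006 0.0332 0.0501]
0.05 [323.5 181. ] 2 [0.5975 0.0213 0.0506]
0.05 [343. 181.] 1 [ 0.5959 -0.0307  0.0501]
0.05 [320.4 184. ] 5 [0.5896 0.0298 0.0509]
0.05 [326. 183.] 1 [0.5918 0.0148 0.0506]
0.05 [300.125 185.875] 8 [0.5852 0.0835 0.0573]
0.05 [324. 184.] 1 [0.5893 0.0202 0.0509]
0.05 [324.5 187.5] 2 [0.5798 0.0191 0.0507]
0.05 [304. 188.] 1 [0.5802 0.0738 0.0503]
0.05 [303. 191.] 1 [0.5721 0.0766 0.0511]
0.05 [307. 192.] 1 [0.5692 0.066  0.0504]
0.05 [302. 194.] 1 [0.5642 0.0794 0.051 ]
0.078 [359.5       167.9047619] 42 [ 0.6225 -0.0727  0.0863]
0.078 [311.65217391 181.47826087] 23 [0.5923 0.0517 0.0791]
0.078 [316.33333333 196.33333333] 3 [0.5531 0.0405 0.079 ]
0.078 [317. 214.] 1 [0.5073 0.04   0.0802]
0.078 [323.5 215. ] 2 [0.5037 0.0233 0.0867]
0.078 [320. 217.] 3 [0.4991 0.0324 0.0848]
0.1 [320.32142857 213.67857143] 28 [0.5052 0.0307 0.1124]
```

View pics/crop0.png

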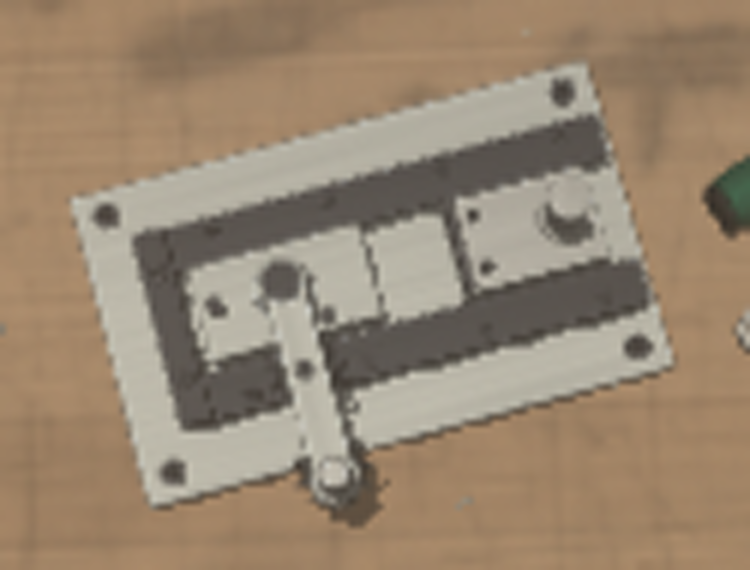

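The crop shows the silver tensioner in the channel, with its pivot near crop (282,278) and its stud at (335,475). The jaw post is at (568,195). The fixture centre is about (0.602, 0.014) with yaw 13.55°. In the fixture frame the post is at y≈-0.089 and the unit at y≈+0.039. I'll move above the post and turn 0.628 rad.

```bash
python3 -m crank '29 -52 0 0 0 .0483 1;29 -52 0 0 0 .0483 1;29 -52 0 0 0 .0483 1;29 -52 0 0 0 .0483 1;29 -52 0 0 0 .0483 1' 30
python3 -m crank '29 -52 0 0 0 .0483 1;29 -52 0 0 0 .0483 1;29 -52 0 0 0 .0483 1;29 -52 0 0 0 .0483 1;29 -52 0 0 0 .0483 1'
python3 -m crank '29 -52 0 0 0 .0483 1;29 -52 0 0 0 .0483 1;29 -52 0 0 0 .0483 1;0 0 0 0 0 0 1;0 0 0 0 0 0 1'
```

```text
time: 0.72
tool_pos: [0.393, 0.3391, 0.2142]
tool_rot: [[-0.989, 0.147, -0.0], [0.147, 0.989, -0.0], [0.0, -0.0, -1.0]]
force: [0.4, 0.0, 0.7]
opening: 0.095
grip_force: 0.0
time: 1.35
tool_pos: [0.538, 0.0791, 0.2143]
tool_rot: [[-0.996, -0.093, -0.0], [-0.093, 0.996, 0.0], [0.0, 0.0, -1.0]]
force: [0.7, 0.3, 0.8]
opening: 0.0949
grip_force: 0.0
time: 1.98
tool_pos: [0.6241, -0.0748, 0.2139]
tool_rot: [[-0.972, -0.234, -0.002], [-0.234, 0.972, 0.001], [0.001, 0.001, -1.0]]
force: [-0.5, 0.9, -0.2]
opening: 0.0951
grip_force: 0.0
```

Tracking is accurate. Next is one close look with the wrist camera.

```bash
cat >> h.py <<'E'
O=np.array([.6021,.0143]);Y=np.radians(13.55)
R=np.array([[np.cos(Y),-np.sin(Y)],[np.sin(Y),np.cos(Y)]])
def wrist(name):
    from workcell import get_state,viewer
    s=get_state();T=np.eye(4);T[:3,:3]=s["tool_rot"];T[:3,3]=s["tool_pos"]
    c=viewer.camera("wrist");W=world(c,T@c["T_tool_cam"])
    W[c["range_z"]==0]=np.nan
    cv2.imwrite(f"pics/{name}.png",c["img"][:,:,::-1]);F=W.copy();F[...,:2]=(W[...,:2]-O)@R
    return s,c,W,F
E
python3 - <<'E'
from h import *
s,c,W,F=wrist("w1");np.savez("pics/w1.npz",W=W,F=F,img=c["img"])
z=F[...,2]
for lo,hi,b in((.082,.092,"post"),(.105,.118,"stud"),(.07,.082,"plates/pivot"),(.03,.05,"jaw/block")):
    q=((z>lo)&(z<hi)&(abs(F[...,0])<.12)&(abs(F[...,1])<.14)).astype(np.uint8);n,l,st,ce=cv2.connectedComponentsWithStats(q)
    for i in range(1,n):
        if st[i,4]>60:
            f=F[l==i];print(b,ce[i].round(),st[i,4],np.nanmedian(f,0).round(4),"y",np.percentile(f[:,1],[2,98]).round(4),"x",np.percentile(f[:,0],[2,98]).round(4),"world",np.median(W[l==i],0).round(4))
E
```

```text
post [457.  97.] 74 [-0.0884  0.033   0.0869] y [0.0318 0.0384] x [-0.095  -0.0824] world [0.5086 0.0257 0.0869]
post [320. 193.] 296 [ 0.0005 -0.0898  0.0869] y [-0.0976 -0.0812] x [-0.0075  0.0093] world [ 0.6238 -0.0727  0.0869]
stud [474.  95.] 281 [-0.0888  0.0368  0.1134] y [0.0316 0.0441] x [-0.0951 -0.083 ] world [0.507  0.0291 0.1134]
plates/pivot [451. 146.] 1980 [-0.0434  0.0369  0.0741] y [0.0292 0.0471] x [-0.0963  0.0071] world [0.5511 0.0414 0.0741]
jaw/block [363. 151.] 2367 [-0.0338 -0.0427  0.031 ] y [-0.1167  0.0343] x [-0.0436 -0.0238] world [ 0.5792 -0.035   0.031 ]
jaw/block [398. 191.] 8239 [0.0123 0.0029 0.0381] y [-0.1077  0.0967] x [-0.0381  0.0454] world [0.6145 0.0195 0.0381]
```

View pics/w1.png

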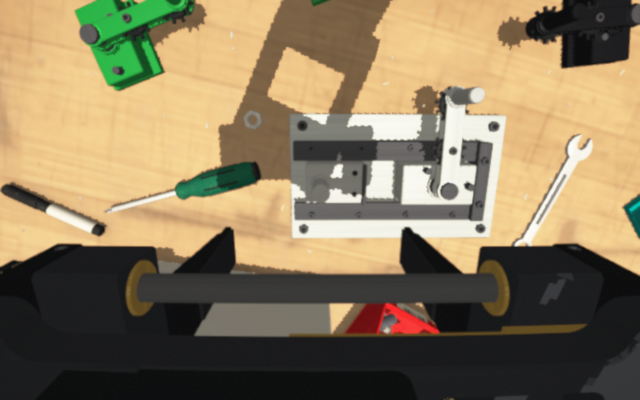

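The wrist view shows the post at px (320,193) and the stud at (474,95). The bystanders (screwdriver tip at (258,170), nut at (252,120)) are clear of the path. Descend onto the post and grip it.

```bash
python3 -m crank '0 2 -40 0 0 0 .5;0 0 -45 0 0 0 .5;0 0 -45 0 0 0 .5;0 0 -32 0 0 0 .5;0 0 0 0 0 0 .5'
python3 -m crank '0 0 0 0 0 0 .1;0 0 0 0 0 0 .1;0 0 0 0 0 0 .1;0 0 0 0 0 0 .1;0 0 0 0 0 0 .1' 30
```

```text
time: 2.65
tool_pos: [0.6215, -0.071, 0.0495]
tool_rot: [[-0.972, -0.237, -0.007], [-0.237, 0.972, 0.001], [0.006, 0.003, -1.0]]
force: [0.1, 1.1, 0.8]
opening: 0.0512
grip_force: 0.0
time: 3.28
tool_pos: [0.6253, -0.0716, 0.0543]
tool_rot: [[-0.972, -0.234, 0.001], [-0.234, 0.972, 0.003], [-0.002, 0.002, -1.0]]
force: [-1.3, 5.7, 4.3]
opening: 0.0167
grip_force: 30.0
```

```bash
python3 -m crank '-1.9 7.8 0 0 0 0 .1;-1.9 7.8 0 0 0 0 .1;-1.9 7.8 0 0 0 0 .1;-1.9 7.8 0 0 0 0 .1;0 0 0 0 0 0 .1'
python3 -m crank '-1.2 4.9 0 0 0 0 .1;-.7 2.9 0 0 0 0 .1;-.5 1.9 0 0 0 0 .1;0 0 0 0 0 0 .1;0 0 0 0 0 0 .1'
```

```text
time: 3.9
tool_pos: [0.618, -0.0415, 0.0542]
tool_rot: [[-0.972, -0.235, 0.003], [-0.235, 0.972, -0.0], [-0.002, -0.001, -1.0]]
force: [0.5, -1.9, 7.1]
opening: 0.0173
grip_force: 30.0
time: 4.53
tool_pos: [0.616, -0.0331, 0.0542]
tool_rot: [[-0.972, -0.235, 0.003], [-0.235, 0.972, -0.002], [-0.003, -0.003, -1.0]]
force: [1.3, -5.1, 6.1]
opening: 0.0172
grip_force: 30.0
```

```bash
python3 -m crank '-.5 1.9 0 0 0 0 .1;-.5 1.9 0 0 0 0 .1;0 0 0 0 0 0 .1;0 0 0 0 0 0 .1'
python3 -m crank '-.5 1.9 0 0 0 0 .1;-.5 1.9 0 0 0 0 .1;0 0 0 0 0 0 .1;0 0 0 0 0 0 .1'
```

```text
time: 5.03
tool_pos: [0.6151, -0.0296, 0.0543]
tool_rot: [[-0.972, -0.235, 0.004], [-0.235, 0.972, -0.003], [-0.003, -0.004, -1.0]]
force: [1.1, -5.9, 4.9]
opening: 0.0168
grip_force: 30.0
time: 5.52
tool_pos: [0.6147, -0.0279, 0.0543]
tool_rot: [[-0.972, -0.235, 0.005], [-0.235, 0.972, -0.006], [-0.004, -0.007, -1.0]]
force: [3.6, -12.3, 2.7]
opening: 0.0171
grip_force: 30.0
```

```bash
python3 -m crank '-.5 1.9 0 0 0 0 .1;0 0 0 0 0 0 .1;0 0 0 0 0 0 .1'
python3 -m crank '-.4 1.5 0 0 0 0 .1;0 0 0 0 0 0 .1;0 0 0 0 0 0 .1'
```

```text
time: 5.9
tool_pos: [0.6147, -0.0279, 0.0543]
tool_rot: [[-0.972, -0.235, 0.007], [-0.235, 0.972, -0.01], [-0.004, -0.011, -1.0]]
force: [4.3, -18.5, 0.9]
opening: 0.0175
grip_force: 30.0
time: 6.28
tool_pos: [0.6148, -0.0278, 0.0544]
tool_rot: [[-0.972, -0.235, 0.008], [-0.235, 0.972, -0.012], [-0.005, -0.014, -1.0]]
force: [5.8, -24.0, 0.4]
opening: 0.017
grip_force: 30.0
```

The jaw is home and bearing at 24 N. Hold briefly, open, and rise.

```bash
python3 -m crank '0 0 0 0 0 0 .1;0 0 0 0 0 0 .1;0 0 0 0 0 0 .6;0 0 0 0 0 0 .6;0 0 0 0 0 0 .6'
python3 -m crank '0 -7 0 0 0 0 .6;0 0 30 0 0 0 .6;0 0 45 0 0 0 .6;0 0 45 0 0 0 .6;0 0 45 0 0 0 .6'
python3 -m crank '0 0 0 0 0 0 .6'
python3 - <<'E'
from h import *
s,c,W,F=wrist("w2");np.savez("pics/w2.npz",W=W,F=F,img=c["img"])
z=F[...,2];print(s["tool_pos"])
for lo,hi,b in((.082,.092,"post"),(.105,.118,"stud"),(.07,.082,"plates/pivot")):
    q=((z>lo)&(z<hi)&(abs(F[...,0])<.12)&(abs(F[...,1])<.14)).astype(np.uint8);n,l,st,ce=cv2.connectedComponentsWithStats(q)
    for i in range(1,n):
        if st[i,4]>60:
            f=F[l==i];print(b,ce[i].round(),st[i,4],np.nanmedian(f,0).round(4),"y",np.percentile(f[:,1],[2,98]).round(4),"x",np.percentile(f[:,0],[2,98]).round(4),"world",np.median(W[l==i],0).round(4))
E
```

```text
time: 6.9
tool_pos: [0.6109, -0.0205, 0.052]
tool_rot: [[-0.972, -0.235, -0.002], [-0.235, 0.972, 0.001], [0.001, 0.001, -1.0]]
force: [-0.6, 0.8, 0.2]
opening: 0.0418
grip_force: 0.0
time: 7.52
tool_pos: [0.6112, -0.0279, 0.2185]
tool_rot: [[-0.972, -0.235, -0.001], [-0.235, 0.972, 0.0], [0.001, 0.001, -1.0]]
force: [-0.2, 0.8, -0.1]
opening: 0.0569
grip_force: 0.0
time: 7.65
tool_pos: [0.614, -0.0283, 0.2229]
tool_rot: [[-0.972, -0.235, 0.009], [-0.235, 0.972, -0.001], [-0.008, -0.003, -1.0]]
force: [-0.1, 0.7, 1.1]
opening: 0.0571
grip_force: 0.0
[ 0.61403506 -0.02827258  0.22291916]
post [318. 189.] 282 [ 0.0008 -0.0447  0.0869] y [-0.0526 -0.0364] x [-0.0074  0.0091] world [ 0.6132 -0.0289  0.0869]
stud [423.  93.] 247 [-0.0884  0.0436  0.1135] y [0.0386 0.0503] x [-0.0948 -0.0827] world [0.5056 0.0358 0.1135]
plates/pivot [407. 144.] 1902 [-0.042   0.0435  0.0741] y [0.0354 0.0534] x [-0.0959  0.007 ] world [0.551  0.0477 0.0741]
```

View pics/w2.png

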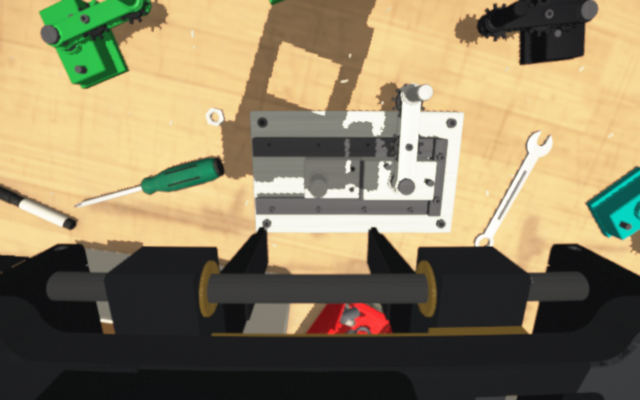

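The post is now at fixture y -44.7 mm, which puts the jaw at +5.3. The unit is at about +44.5, home, and nothing else was disturbed. The stud, at px (423,93), is at world (0.505, 0.0365). Move over it and descend astride it.

```bash
python3 -m crank '-36 21.5 0 0 0 0 .6;-36 21.5 0 0 0 0 .6;-35 21.5 0 0 0 0 .6;0 0 0 0 0 0 .6;0 0 0 0 0 0 .6'
python3 -m crank '0 0 -45 0 0 0 .6;0 0 -45 0 0 0 .6;0 0 -45 0 0 0 .6;0 0 0 0 0 0 .6;0 0 0 0 0 0 .6'
```

```text
time: 8.32
tool_pos: [0.5044, 0.0363, 0.2164]
tool_rot: [[-0.972, -0.235, -0.002], [-0.235, 0.972, -0.0], [0.002, 0.0, -1.0]]
force: [0.0, 0.4, -0.5]
opening: 0.0571
grip_force: 0.0
time: 8.95
tool_pos: [0.5061, 0.036, 0.084]
tool_rot: [[-0.972, -0.234, 0.001], [-0.234, 0.972, -0.0], [-0.001, -0.0, -1.0]]
force: [1.1, 0.7, 1.0]
opening: 0.057
grip_force: 0.0
```

```bash
python3 -m crank '0 0 0 0 0 0 .05;0 0 0 0 0 0 .05;0 0 0 0 0 0 .05;0 0 0 0 0 0 .05;0 0 0 0 0 0 .05' 40
python3 - <<'E'
import numpy as np
p=np.array([.592,.058]);a=np.radians(193.55)
P=[p+.09*np.array([np.cos(a-t),np.sin(a-t)]) for t in np.linspace(0,1.1,12)]
print((np.diff(P,axis=0)*1000).round(1))
E
```

```text
time: 9.57
tool_pos: [0.5043, 0.037, 0.0827]
tool_rot: [[-0.972, -0.235, -0.001], [-0.235, 0.972, 0.002], [0.001, 0.002, -1.0]]
force: [-1.0, 3.4, 1.4]
opening: 0.0133
grip_force: 40.0
[[-1.7  8.8]
 [-0.8  9. ]
 [ 0.1  9. ]
 [ 1.   8.9]
 [ 1.9  8.8]
 [ 2.8  8.6]
 [ 3.6  8.2]
 [ 4.4  7.8]
 [ 5.2  7.4]
 [ 5.9  6.8]
 [ 6.5  6.2]]
```

The stud is gripped. Swing it along the arc, turning the tool with the arm.

```bash
python3 -m crank '-1.7 8.8 0 0 0 -.1 .05;-.8 9 0 0 0 -.1 .05;.1 9 0 0 0 -.1 .05;1 8.9 0 0 0 -.1 .05;0 0 0 0 0 0 .05'
python3 -m crank '1.9 8.8 0 0 0 -.1 .05;2.8 8.6 0 0 0 -.1 .05;3.6 8.2 0 0 0 -.1 .05;0 0 0 0 0 0 .05'
```

```text
time: 10.2
tool_pos: [0.5027, 0.0717, 0.0828]
tool_rot: [[-0.987, 0.16, -0.002], [0.16, 0.987, -0.002], [0.002, -0.002, -1.0]]
force: [-4.1, -3.5, 4.5]
opening: 0.0129
grip_force: 40.0
time: 10.7
tool_pos: [0.5104, 0.0975, 0.0827]
tool_rot: [[-0.896, 0.445, -0.004], [0.445, 0.896, -0.001], [0.003, -0.003, -1.0]]
force: [-7.0, -2.5, 6.9]
opening: 0.0133
grip_force: 40.0
```

```bash
python3 -m crank '4.4 7.8 0 0 0 -.1 .05;5.2 7.4 0 0 0 -.1 .05;5.9 6.8 0 0 0 -.1 .05;0 0 0 0 0 0 .05'
python3 -m crank '6.5 6.2 0 0 0 -.1 .05;0 0 0 0 0 0 .05;0 0 0 0 0 0 .05'
```

```text
time: 11.2
tool_pos: [0.5255, 0.12, 0.0828]
tool_rot: [[-0.724, 0.689, -0.005], [0.689, 0.724, 0.0], [0.004, -0.003, -1.0]]
force: [-8.8, 0.5, 7.7]
opening: 0.0132
grip_force: 40.0
time: 11.58
tool_pos: [0.5319, 0.126, 0.0829]
tool_rot: [[-0.652, 0.758, -0.005], [0.758, 0.652, 0.0], [0.003, -0.004, -1.0]]
force: [-8.3, 0.5, 7.7]
opening: 0.0129
grip_force: 40.0
```

```bash
python3 -m crank '0 2 0 0 0 0 .05;1 1.5 0 0 0 0 .05;0 0 0 0 0 0 .05;0 0 0 0 0 0 .05'
python3 -m crank '1 1 0 0 0 0 .05;0 0 0 0 0 0 .05;0 0 0 0 0 0 .05'
```

```text
time: 12.08
tool_pos: [0.5333, 0.1279, 0.0826]
tool_rot: [[-0.652, 0.758, -0.004], [0.758, 0.652, -0.003], [0.0, -0.005, -1.0]]
force: [-5.7, -5.1, 5.6]
opening: 0.0131
grip_force: 40.0
time: 12.45
tool_pos: [0.5341, 0.1287, 0.0826]
tool_rot: [[-0.652, 0.758, -0.004], [0.758, 0.652, -0.003], [0.0, -0.006, -1.0]]
force: [-6.4, -5.6, 7.2]
opening: 0.0133
grip_force: 40.0
```

```bash
python3 -m crank '1.5 1.3 0 0 0 0 .05;0 0 0 0 0 0 .05;0 0 0 0 0 0 .05'
python3 -m crank '1.2 1 0 0 0 0 .05;0 0 0 0 0 0 .05;0 0 0 0 0 0 .05'
```

```text
time: 12.82
tool_pos: [0.5349, 0.1296, 0.0824]
tool_rot: [[-0.652, 0.759, -0.006], [0.759, 0.652, -0.004], [0.001, -0.008, -1.0]]
force: [-9.6, -6.9, 7.1]
opening: 0.0134
grip_force: 40.0
time: 13.2
tool_pos: [0.5354, 0.1302, 0.0824]
tool_rot: [[-0.652, 0.758, -0.008], [0.758, 0.652, -0.005], [0.001, -0.01, -1.0]]
force: [-11.5, -8.1, 9.9]
opening: 0.0134
grip_force: 40.0
```

The force now rises sharply, which looks like the stop. Check the arm angle, the block and the jaw from the top and scene cameras.

Run:
```python
from h import *
from workcell import viewer,get_state
for n in("top","wrist"):
    if n=="wrist": s,c,W,F=wrist("w3")
    else:
        c=viewer.camera(n);W=world(c,c["pose"]);F=W.copy();F[...,:2]=(W[...,:2]-O)@R
        cv2.imwrite("pics/top3.png",c["img"][:,:,::-1])
    z=F[...,2]
    q=(z>.081)&(z<.092)&(abs(F[...,0])<.02)&(F[...,1]<-.03)&(F[...,1]>-.065);print(n,"post",q.sum(),np.nanmean(F[q],0).round(4))
    q=(z>.066)&(z<.08)&(F[...,0]>-.06)&(F[...,0]<.02)&(F[...,1]>.02)&(F[...,1]<.14)
    f=F[q][:,:2]
    print(q.sum())
    if q.sum()>30:
        l=cv2.fitLine(f.astype(np.float32),cv2.DIST_HUBER,0,.01,.01).ravel();print("arm line theta",np.arctan(abs(l[1]/l[0])),l.round(4),"x",np.percentile(f[:,0],[1,99]),"y",np.percentile(f[:,1],[1,99]))
a=cv2.imread("pics/top3.png")[130:230,260:390];cv2.imwrite("pics/c3.png",np.vstack([cv2.resize(a,(520,300),interpolation=3)[:,:480],cv2.resize(cv2.imread("pics/w3.png"),(480,300))]))
```

```text
top post 41 [-0.0002 -0.0455  0.0865]
156
arm line theta 1.0117865 [ 0.5303 -0.8478 -0.0118  0.0661] x [-0.03007696  0.01063352] y [0.03599264 0.08735618]
wrist post 0 [nan nan nan]
1202
arm line theta 1.1097046 [ 0.4449 -0.8956 -0.0211  0.0938] x [-0.04713678 -0.00268621] y [0.06553611 0.13710489]<stdin>:9: RuntimeWarning: Mean of empty slice
```

View pics/c3.png

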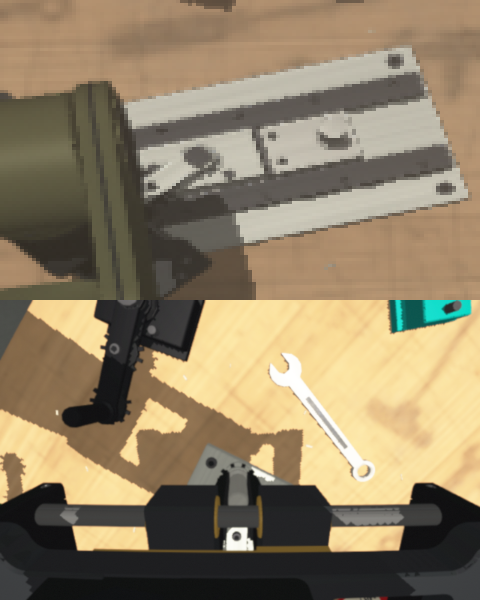

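The wrist view shows the stud between the fingers and the arm line at about 1.11 rad, on its stop. The top crop shows the jaw still against the block (seam at about (262,150)), and the bystanders are untouched. Let it settle, then hand in.

```bash
python3 -m crank '0 0 0 0 0 0 .05;0 0 0 0 0 0 .05;0 0 0 0 0 0 .05;0 0 0 0 0 0 .05' && python3 -c "
from workcell import job
print(job.sign_off())"
```

```text
time: 13.8
tool_pos: [0.5354, 0.1302, 0.0823]
tool_rot: [[-0.652, 0.758, -0.008], [0.758, 0.652, -0.005], [0.002, -0.01, -1.0]]
force: [-11.3, -7.7, 9.6]
opening: 0.013
grip_force: 40.0
the job is handed in; nothing more can be done
None
```

I handed the job in at 13.8 s with the jaw shut on the tensioner, the block home against the end wall, and the gripper holding the cage arm at its stop (about 1.11 rad by the wrist camera); `sign_off` returned no verdict.

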